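# Ball-drop check of a moulded duct

### The job

Run the ball-drop check on the black moulded duct: pick the bright steel ball from its seat and let it go into the aluminium funnel, so that it drops through the duct and comes to rest at the bottom of the clear catch well. Leave the brass ball and the black ball knob in their seats.

Things in the scene. Friction and masses are not known exactly. Their poses are not given: they have to be found in the camera images.
- steel_ball: Bright silvery steel ball (about 110 g), 30 mm in diameter; origin at its centre. It starts in one of three identical fixed blue seats (which ball lies in which seat changes): a 21 mm wide stem with a cupped top 30 mm above the plate, on a foot 48 mm wide and 6 mm thick. The ball's centre lies 43 mm above the plate; its sides overhang the stem by 4.5 mm
- brass_ball: Yellow brass ball (about 120 g), to be left alone, 30 mm in diameter; origin at its centre. It starts in one of three identical fixed blue seats (which ball lies in which seat changes): a 21 mm wide stem with a cupped top 30 mm above the plate, on a foot 48 mm wide and 6 mm thick. The ball's centre lies 43 mm above the plate; its sides overhang the stem by 4.5 mm
- black_knob: Black plastic ball knob (about 30 g), to be left alone, 30 mm in diameter; origin at its centre. It starts in one of three identical fixed blue seats (which ball lies in which seat changes): a 21 mm wide stem with a cupped top 30 mm above the plate, on a foot 48 mm wide and 6 mm thick. The ball's centre lies 43 mm above the plate; its sides overhang the stem by 4.5 mm
- drop_gauge: Ball-drop gauge, fixed; origin on the bore axis at the underside of its base, z up. White base 120 x 120 x 30 mm; on it, between two aluminium blocks, clear catch well (floor 30 mm above the plate, to 75 mm) and black moulded duct (to 115 mm), bore 38 mm; on top an aluminium funnel, rim 160 mm above the plate, mouth 106 mm wide inside, 114 outside. A ball let go within 25 mm of the axis just above the rim runs down by itself
There are look-alikes about, which are no part of the job. What is shaped like the steel_ball but green, purple or red is not meant.

How it is judged:
By the outcome, as a careful person would: the job done as asked, in the order asked, and still so for the second after the job is handed in, with the robot touching nothing.
It also fails if it takes over 32 s, if anything falls off the work surface, if the arm or the gripper's body presses on something with over 40 N, if the wrist force passes 120 N, or if a joint passes its speed limit or range.

### The arm

A 6-joint arm with a two-finger parallel gripper is mounted at the origin on the work surface. World frame = base frame: x ahead of the robot, y to its left, z up, the work surface at z = 0. Lengths are in m, angles in rad, forces in N, time in s.
With the tool pointing down it reaches from about 0.425 to 0.95 m from the base axis. Payload 3.5 kg.
Tool frame: the origin (TCP) lies midway between the tips of the shut fingers; the grasp point (between the pads) lies behind it (bot.grip_point_offset is the z of the grasp point in the tool frame, in m); z points along the fingers, y is the line along which they close (so a half turn about z gives the same grasp; the last joint's range is limited). The gripper opens to 85 mm and grips with 20 to 120 N. Pads are 22 mm wide; open, the fingers measure 114 mm over their backs; the gripper's body (76 mm by 85 mm) begins 54 mm behind the grasp point. The pads swing forward as they close: fully open they stand 13 mm farther back than shut.
Start: joints at [-1.341, 0.286, 1.577, -0, 1.279, -0.15], TCP at [0.25, -0.627, 0.231] pointing down, gripper open.
Joint ranges: [-2.77, 2.77], [-0.9, 2.22], [0.21, 2.48], [-1.53, 4.67], [0.24, 2.81], [-2.84, 2.84]. Speed limits (rad/s): [2.79, 2.79, 3.14, 3.14, 3.14, 3.14].

### API

Orientations are given as a unit quaternion [x, y, z, w].
In Python, from rig import bot gives the robot as it stands.
- The arm moves only by the tool play_rows, never from a script. Its argument "increments" is one flat list of numbers, 6 for each row, row after row: the shift along the tool's x, y, z as a fraction of full scale, then the turn, a rotation vector about the tool's x, y, z as a fraction of full scale. In form: [x, y, z, wx, wy, wz, x, y, z, wx, wy, wz, ...]. A call has 1 to 12 rows; each row shifts and turns the commanded pose from where the row before left it, along the tool's axes as they then stand; what a row does not reach is not made up. Full scale, the value 1, is 500 mm for a shift and 6 degrees for a turn. A row lasts 1/12 s, in which the tool goes at most 41.7 mm and 7.16 degrees, less where a joint would pass 70% of its speed; a pose out of reach is approached as far as the arm can. A call with a number of a shift or a turn outside -1 to 1 is refused whole. A call with a gripper value outside its range is refused whole. "gripper" is the opening in per cent of the stroke, from 0 (shut) to 100 (fully open), set as the call begins (left out, the last holds). The fingers move at their own pace and stop on an object; the grip force is fixed at half the most. Time passes only in rows, so rows that do not move let the fingers close. It gives the time, the measured TCP pose, the force, the opening and the grip force at its end, in the units of the state.
- bot.read_state(): the state, without advancing time (a new reading comes with each control period).
- bot.get_image(name): name is "side" or "top"; returns the picture (480x640x3 uint8, red, green, blue); there is no depth.
- bot.calibration(name): a dict with "intrinsics" (3x3 intrinsics, pixels), "origin" and "attitude" of the camera in the world. Camera axes: x right, y down, z forward; pixel columns grow to the right and rows downward; lengths in m; the calibration is good to about 2 mm. A picture is of the moment at which its call begins. calibration takes no time and is no camera call.
- bot.finish_job(): hands the job in; it is judged then, once.
Trained networks look in the newest picture that a camera, given by its name, has taken for a name from the list of things; names that differ only in an ending like _2 or _b are one class to them, and where a whole thing is asked for, a point or a joint stands for the part that bears it (a point fixed in the world has none). Each returns a list of dicts, best first, with "conf" (0 to 1); they miss things now and then, are a little off and sometimes report something else, mostly with a low value. They report only what shows in the picture. A call takes as long as a camera call. They do not tell look-alikes from the thing itself.
- bot.search_frame(camera, thing): "extent" ([left, top, right, bottom] in pixels, round what is visible of it).
- bot.masks_of(camera, thing): "mask" (480x640 bool, what is visible of it) and "extent" ([left, top, right, bottom] in pixels, round what is visible of it).
The state is a dict: "clock": time; "q": joint angles; "qvel": joint speeds; "tau": joint torques, N m; "position": TCP position; "ee_rot": TCP orientation; "wrist_force": force on the tool from outside, world axes, zero at the start; "ft_torque": the same for the moment, N m; "finger_gap": finger opening in m; "grasp_force": force on a finger pad.
Only numpy, scipy, OpenCV 4.12 (cv2) and the standard library are available. Lean on these libraries where they do the work, as an engineer would, in place of code of your own. Each camera call takes 0.05 s, during which the arm holds its last target. There are 200 camera calls.

## Working session

There is one attempt and no reset: what is moved stays moved. The work goes in short steps, Python scripts to look and compute and a tool call to move; the robot and the scene stay as the last step left them, time stands still between calls to the robot, and variables do not carry over. Pictures are saved under pics/ and viewed, at most 10 in all, crops included, and the job is handed in when it is done.

Besides the shell and the picture viewer there is one more tool, called after ">>>" by a JSON object that holds its "fn" and its "kwargs". play_rows: Moves the arm, as the interface text tells. Its arguments: {"type":"object","properties":{"increments":{"type":"array"},"gripper":{"type":"number"}},"required":["increments"]}

```bash
mkdir -p pics; cat > h.py <<'E'
import numpy as np,cv2
from rig import bot
def ray(cam,u,v):
    c=bot.calibration(cam);K=np.array(c["intrinsics"]);R=np.array(c["attitude"])
    if R.shape!=(3,3):
        from scipy.spatial.transform import Rotation as T;R=T.from_quat(R).as_matrix()
    return np.array(c["origin"]),R@np.linalg.inv(K)@[u,v,1]
def atz(cam,u,v,z):
    o,d=ray(cam,u,v);return o+d*(z-o[2])/d[2]
E
python3 - <<'E'
from h import *
for c in("top","side"):
    im=bot.get_image(c);cv2.imwrite(f"pics/{c}0.png",im[:,:,::-1]);print(bot.calibration(c))
    for t in("steel_ball","brass_ball","black_knob","drop_gauge"):
        for r in bot.search_frame(c,t)[:5]:
            e=r["extent"];u,v=(e[0]+e[2])/2,(e[1]+e[3])/2
            print(c,t,round(r["conf"],2),np.round(e),atz(c,u,v,.043 if t!="drop_gauge" else .16).round(3))
s=bot.read_state();print(s["clock"],s["position"],s["ee_rot"],bot.grip_point_offset,s["finger_gap"])
E
```

```text
{'intrinsics': array([[531.40028604,   0.        , 317.9876117 ],
       [  0.        , 531.40028604, 247.72447332],
       [  0.        ,   0.        ,   1.        ]]), 'origin': array([0.48093752, 0.01947985, 0.84021655]), 'attitude': array([-0.6952989 ,  0.71571168, -0.04727928,  0.0456169 ])}
top steel_ball 0.87 [299. 180. 317. 200.] [0.676 0.029 0.043]
top steel_ball 0.79 [243. 176. 263. 194.] [0.686 0.113 0.043]
top steel_ball 0.72 [351. 156. 369. 176.] [ 0.712 -0.053  0.043]
top steel_ball 0.69 [261. 231. 280. 249.] [0.6   0.088 0.043]
top steel_ball 0.64 [326. 235. 349. 252.] [ 0.592 -0.014  0.043]
top brass_ball 0.77 [190. 296. 209. 316.] [0.503 0.195 0.043]
top black_knob 0.78 [304. 328. 326. 346.] [0.453 0.024 0.043]
top drop_gauge 0.95 [427. 162. 555. 268.] [ 0.608 -0.21   0.16 ]
top drop_gauge 0.17 [191. 295. 208. 317.] [0.5   0.169 0.16 ]
{'intrinsics': array([[479.94590956,   0.        , 320.36269342],
       [  0.        , 479.94590956, 239.34721725],
       [  0.        ,   0.        ,   1.        ]]), 'origin': array([ 0.33537729, -0.47705521,  0.5307525 ]), 'attitude': array([ 0.88926369, -0.20077292,  0.08178588, -0.40275476])}
side steel_ball 0.73 [325. 216. 338. 231.] [0.593 0.053 0.043]
side steel_ball 0.6 [363. 196. 378. 211.] [0.675 0.072 0.043]
side steel_ball 0.53 [342. 253. 364. 275.] [ 0.581 -0.043  0.043]
side steel_ball 0.52 [376. 211. 398. 229.] [0.677 0.021 0.043]
side steel_ball 0.51 [424. 249. 445. 265.] [ 0.696 -0.082  0.043]
side brass_ball 0.68 [242. 184. 259. 200.] [0.506 0.192 0.043]
side black_knob 0.55 [244. 253. 268. 275.] [0.455 0.019 0.043]
side black_knob 0.48 [389. 252. 539. 439.] [ 0.636 -0.228  0.043]
side drop_gauge 0.78 [389. 253. 542. 439.] [ 0.565 -0.289  0.16 ]
0.5 [ 0.25025974 -0.62686949  0.23128251] [ 9.82023030e-01  1.88761140e-01 -1.55766992e-05 -2.47561807e-05] -0.0187 0.08491324072225985
```

View pics/top0.png

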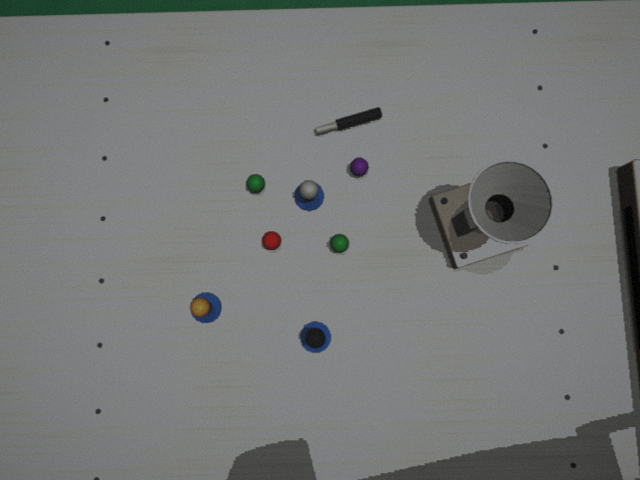

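View pics/side0.png

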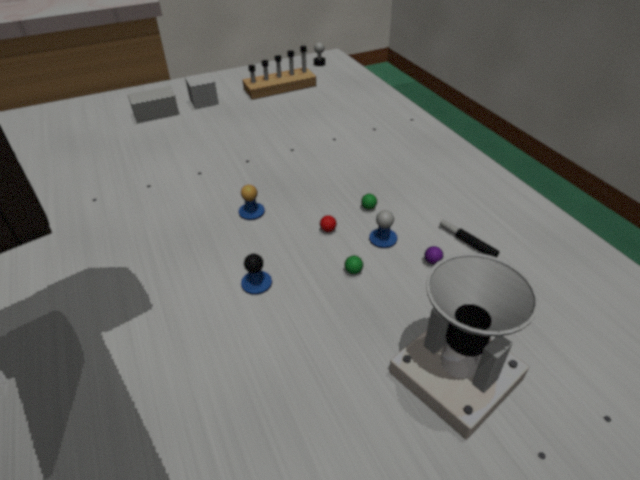

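The top view shows the steel ball on a blue seat at (309,190) and the brass ball at (200,307). The knob is at (316,338), and the funnel rim is centred near (510,203). The side view shows the steel ball at (386,220) and the rim near (481,296). I'll turn the tool in place first so its axes line up with the world axes and the fingers close along world x, clear of the loose balls.

>>> {"fn": "play_rows", "kwargs": {"increments": [0, 0, 0, 0, 0, -0.947, 0, 0, 0, 0, 0, -0.947, 0, 0, 0, 0, 0, -0.947, 0, 0, 0, 0, 0, -0.947, 0, 0, 0, 0, 0, -0.947, 0, 0, 0, 0, 0, -0.947, 0, 0, 0, 0, 0, -0.947, 0, 0, 0, 0, 0, -0.947, 0, 0, 0, 0, 0, -0.947, 0, 0, 0, 0, 0, -0.947, 0, 0, 0, 0, 0, -0.947, 0, 0, 0, 0, 0, -0.947], "gripper": 100}}

```text
clock: 1.5
position: [0.2503, -0.6269, 0.2314]
ee_rot: [0.706, 0.708, -0.0, 0.0]
wrist_force: [0.2, 0.1, 0.7]
finger_gap: 0.0855
grasp_force: 0.0
```

```bash
python3 - <<'E'
from h import *
from scipy.optimize import least_squares
from scipy.spatial.transform import Rotation as T
def tri(a,b):
    f=lambda p:np.concatenate([np.cross(p-o,d/np.linalg.norm(d)) for o,d in(a,b)])
    r=least_squares(f,[.6,0,.1]);return r.x.round(4),r.cost**.5
print("ball",tri(ray("top",308,190),ray("side",387,220)))
E3={}
for c,x in(("top",(510.5,202.5)),("side",(481,296))):
    print(c,atz(c,*x,.16).round(4), tri)if 0 else print(c,atz(c,*x,.16).round(4))
# masks for finer ball centre
for c in("top","side"):
    for r in bot.masks_of(c,"steel_ball"):
        e=r["extent"];u,v=(e[0]+e[2])/2,(e[1]+e[3])/2
        p=atz(c,u,v,.043)
        if abs(p[0]-.677)<.03 and abs(p[1]-.025)<.03:
            m=r["mask"].nonzero();print(c,e,m[1].mean(),m[0].mean(),p.round(4),atz(c,m[1].mean()+.5,m[0].mean()+.5,.043).round(4))
s=bot.read_state();R=T.from_quat(s["ee_rot"]).as_matrix();print(s["clock"],s["position"],R.round(3),s["q"])
E
```

```text
ball (array([0.6794, 0.0281, 0.0372]), np.float64(0.001958610152604415))
top [ 0.6231 -0.2365  0.16  ]
side [ 0.6179 -0.2458  0.16  ]
top [301.4, 179.9, 317.8, 199.8] 307.75396825396825 189.23809523809524 [0.6763 0.0263 0.043 ] [0.6765 0.0284 0.043 ]
side [375.6, 210.0, 395.5, 229.5] 384.5571428571429 219.25357142857143 [0.6756 0.0234 0.043 ] [0.6749 0.0237 0.043 ]
1.6 [ 0.25028773 -0.62687306  0.23137921] [[ 0.001  1.     0.   ]
 [ 1.    -0.001 -0.   ]
 [-0.     0.    -1.   ]] [-1.34097037e+00  2.86225780e-01  1.57669113e+00 -2.19256710e-07
  1.27859505e+00 -1.33988678e+00]
```

>>> {"fn": "play_rows", "kwargs": {"increments": [0.0544, 0.0355, 0, 0, 0, 0, 0.0544, 0.0355, 0, 0, 0, 0, 0.0544, 0.0355, 0, 0, 0, 0, 0.0544, 0.0355, 0, 0, 0, 0, 0.0544, 0.0355, 0, 0, 0, 0, 0.0544, 0.0355, 0, 0, 0, 0, 0.0544, 0.0355, 0, 0, 0, 0, 0.0544, 0.0355, 0, 0, 0, 0, 0.0544, 0.0355, 0, 0, 0, 0, 0.0544, 0.0355, 0, 0, 0, 0, 0.0544, 0.0355, 0, 0, 0, 0, 0.0544, 0.0355, 0, 0, 0, 0]}}

```text
clock: 2.6
position: [0.4643, -0.2993, 0.2316]
ee_rot: [0.709, 0.706, 0.0, 0.0]
wrist_force: [0.8, 0.7, 0.6]
finger_gap: 0.0853
grasp_force: 0.0
```

>>> {"fn": "play_rows", "kwargs": {"increments": [0.0544, 0.0355, 0, 0, 0, 0, 0.0544, 0.0355, 0, 0, 0, 0, 0.0544, 0.0355, 0, 0, 0, 0, 0.0544, 0.0355, 0, 0, 0, 0, 0.0544, 0.0355, 0, 0, 0, 0, 0.0544, 0.0355, 0, 0, 0, 0, 0.0544, 0.0355, 0, 0, 0, 0, 0.0544, 0.0355, 0, 0, 0, 0, 0.0544, 0.0355, 0, 0, 0, 0, 0.0544, 0.0355, 0, 0, 0, 0, 0.0544, 0.0355, 0, 0, 0, 0, 0.0544, 0.0355, 0, 0, 0, 0]}}

```text
clock: 3.6
position: [0.6776, 0.027, 0.2314]
ee_rot: [0.708, 0.706, 0.0, 0.0]
wrist_force: [1.0, -0.1, -0.1]
finger_gap: 0.0854
grasp_force: 0.0
```

>>> {"fn": "play_rows", "kwargs": {"increments": [0, 0, 0.02, 0, 0, 0, 0, 0, 0.02, 0, 0, 0, 0, 0, 0.02, 0, 0, 0, 0, 0, 0.02, 0, 0, 0, 0, 0, 0.02, 0, 0, 0, 0, 0, 0.02, 0, 0, 0, 0, 0, 0.02, 0, 0, 0, 0, 0, 0.02, 0, 0, 0, 0, 0, 0.02, 0, 0, 0, 0, 0, 0.02, 0, 0, 0, 0, 0, 0, 0, 0, 0, 0, 0, 0, 0, 0, 0]}}

```text
clock: 4.6
position: [0.6764, 0.0256, 0.1302]
ee_rot: [0.707, 0.707, -0.001, -0.001]
wrist_force: [-0.4, -0.3, 0.6]
finger_gap: 0.0855
grasp_force: 0.0
```

```bash
python3 - <<'E'
from h import *
a=bot.get_image("side")[150:310,290:490,::-1]
b=bot.get_image("top")[100:260,220:420,::-1]
cv2.imwrite("pics/ap.png",cv2.resize(np.hstack([a,b]),None,fx=2,fy=2,interpolation=2))
s=bot.read_state();print(s["position"],s["clock"])
c=bot.calibration("side")
E
```

```text
[0.67735938 0.02552385 0.13190711] 4.7
```

View pics/ap.png

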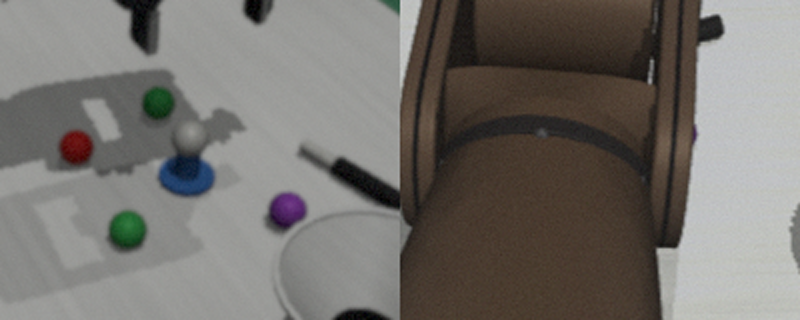

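The side picture shows the open fingers above the steel ball (full-image pixel about (384,219)), with the loose balls clear. The top view is blocked by the arm. Next I'll descend and grip.

>>> {"fn": "play_rows", "kwargs": {"increments": [0, 0, 0.0196, 0, 0, 0, 0, 0, 0.0196, 0, 0, 0, 0, 0, 0.0196, 0, 0, 0, 0, 0, 0.0196, 0, 0, 0, 0, 0, 0.0196, 0, 0, 0, 0, 0, 0.0196, 0, 0, 0, 0, 0, 0.0196, 0, 0, 0, 0, 0, 0.0196, 0, 0, 0, 0, 0, 0.0196, 0, 0, 0, 0, 0, 0.0196, 0, 0, 0, 0, 0, 0.0196, 0, 0, 0, 0, 0, 0, 0, 0, 0]}}

```text
clock: 5.7
position: [0.6751, 0.0256, 0.0205]
ee_rot: [0.707, 0.707, -0.001, -0.002]
wrist_force: [-0.2, -0.4, -0.4]
finger_gap: 0.0852
grasp_force: 0.0
```

>>> {"fn": "play_rows", "kwargs": {"increments": [0, 0, 0, 0, 0, 0, 0, 0, 0, 0, 0, 0, 0, 0, 0, 0, 0, 0, 0, 0, 0, 0, 0, 0, 0, 0, 0, 0, 0, 0, 0, 0, 0, 0, 0, 0, 0, 0, 0, 0, 0, 0, 0, 0, 0, 0, 0, 0, 0, 0, 0, 0, 0, 0, 0, 0, 0, 0, 0, 0], "gripper": 0}}

```text
clock: 6.53
position: [0.6777, 0.0255, 0.0246]
ee_rot: [0.707, 0.707, 0.001, 0.001]
wrist_force: [-1.0, -0.2, 6.3]
finger_gap: 0.0273
grasp_force: 58.9
```

>>> {"fn": "play_rows", "kwargs": {"increments": [0, 0, -0.01, 0, 0, 0, 0, 0, -0.01, 0, 0, 0, 0, 0, -0.01, 0, 0, 0, 0, 0, -0.01, 0, 0, 0, 0, 0, -0.01, 0, 0, 0, 0, 0, -0.01, 0, 0, 0, 0, 0, -0.01, 0, 0, 0, 0, 0, -0.01, 0, 0, 0, 0, 0, -0.01, 0, 0, 0, 0, 0, -0.01, 0, 0, 0, 0, 0, 0, 0, 0, 0]}}

```text
clock: 7.45
position: [0.6778, 0.0254, 0.0752]
ee_rot: [0.707, 0.707, 0.001, 0.001]
wrist_force: [0.4, -0.2, -1.1]
finger_gap: 0.0271
grasp_force: 59.0
```

```bash
python3 - <<'E'
from h import *
a=bot.get_image("side")[130:270,300:480,::-1]
cv2.imwrite("pics/lift.png",cv2.resize(a,None,fx=4,fy=4,interpolation=2))
s=bot.read_state();print(s["position"],s["finger_gap"],s["grasp_force"],s["wrist_force"])
E
```

```text
[0.67748777 0.02545078 0.07456777] 0.027319319599169493 59.01795566082001 [-0.11784537  0.1977288  -0.49461149]
```

View pics/lift.png

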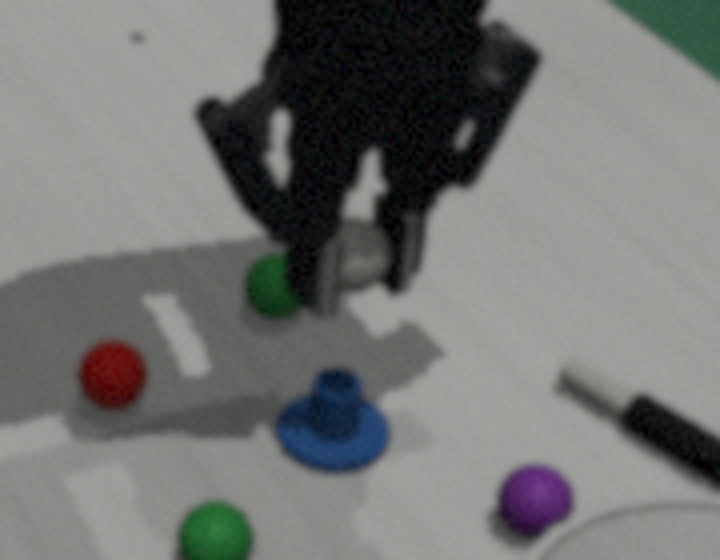

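The ball is held between the pads and its seat at crop (335,420) is empty. Now up, over to the funnel at about (0.621, -0.240), then down close above the rim.

>>> {"fn": "play_rows", "kwargs": {"increments": [0, 0, -0.0233, 0, 0, 0, 0, 0, -0.0233, 0, 0, 0, 0, 0, -0.0233, 0, 0, 0, 0, 0, -0.0233, 0, 0, 0, 0, 0, -0.0233, 0, 0, 0, 0, 0, -0.0233, 0, 0, 0, 0, 0, -0.0233, 0, 0, 0, 0, 0, -0.0233, 0, 0, 0, 0, 0, -0.0233, 0, 0, 0, 0, 0, -0.0233, 0, 0, 0, 0, 0, -0.0233, 0, 0, 0, 0, 0, -0.0233, 0, 0, 0]}}

```text
clock: 8.5
position: [0.6769, 0.0255, 0.2144]
ee_rot: [0.707, 0.707, -0.0, -0.0]
wrist_force: [0.7, -0.1, -1.3]
finger_gap: 0.0275
grasp_force: 59.1
```

>>> {"fn": "play_rows", "kwargs": {"increments": [-0.0443, -0.0093, 0, 0, 0, 0, -0.0443, -0.0093, 0, 0, 0, 0, -0.0443, -0.0093, 0, 0, 0, 0, -0.0443, -0.0093, 0, 0, 0, 0, -0.0443, -0.0093, 0, 0, 0, 0, -0.0443, -0.0093, 0, 0, 0, 0, -0.0443, -0.0093, 0, 0, 0, 0, -0.0443, -0.0093, 0, 0, 0, 0, -0.0443, -0.0093, 0, 0, 0, 0, -0.0443, -0.0093, 0, 0, 0, 0, -0.0443, -0.0093, 0, 0, 0, 0, -0.0443, -0.0093, 0, 0, 0, 0]}}

```text
clock: 9.5
position: [0.6205, -0.2413, 0.2139]
ee_rot: [0.707, 0.707, 0.0, 0.0]
wrist_force: [-0.6, -0.4, -1.4]
finger_gap: 0.0273
grasp_force: 59.1
```

>>> {"fn": "play_rows", "kwargs": {"increments": [0, 0, 0.015, 0, 0, 0, 0, 0, 0.015, 0, 0, 0, 0, 0, 0.015, 0, 0, 0, 0, 0, 0.015, 0, 0, 0, 0, 0, 0.015, 0, 0, 0, 0, 0, 0.01, 0, 0, 0, 0, 0, 0, 0, 0, 0, 0, 0, 0, 0, 0, 0]}}

```text
clock: 10.17
position: [0.6208, -0.2396, 0.1702]
ee_rot: [0.707, 0.707, -0.0, -0.001]
wrist_force: [0.1, 0.1, -0.3]
finger_gap: 0.0274
grasp_force: 59.1
```

```bash
python3 - <<'E'
from h import *
a=bot.get_image("side")[140:460,340:600,::-1]
b=bot.get_image("top")[120:300,400:600,::-1]
b=cv2.resize(b,(356,320))
cv2.imwrite("pics/over.png",np.hstack([a,b]))
s=bot.read_state();print(s["position"],s["finger_gap"],s["grasp_force"],s["wrist_force"])
E
```

```text
[ 0.6212144  -0.2401344   0.17135045] 0.026986163503390392 59.10652756690979 [ 0.003372   -0.05888718 -0.74008178]
```

View pics/over.png

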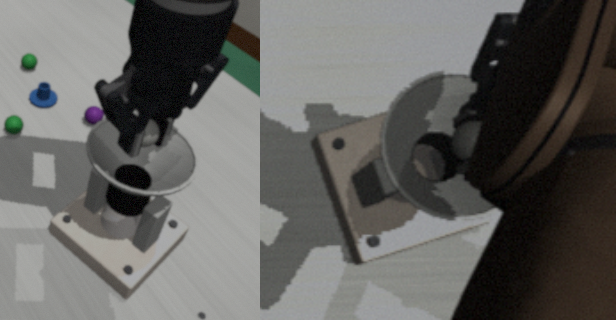

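Both views show the ball over the funnel mouth, at side crop (150,135) and top crop (470,137), which matches the bore axis. Releasing.

>>> {"fn": "play_rows", "kwargs": {"increments": [0, 0, 0, 0, 0, 0, 0, 0, 0, 0, 0, 0, 0, 0, 0, 0, 0, 0, 0, 0, 0, 0, 0, 0, 0, 0, 0, 0, 0, 0, 0, 0, 0, 0, 0, 0, 0, 0, 0, 0, 0, 0, 0, 0, 0, 0, 0, 0], "gripper": 100}}

```text
clock: 10.93
position: [0.6208, -0.2402, 0.1708]
ee_rot: [0.707, 0.707, 0.0, -0.0]
wrist_force: [-0.4, 0.4, -0.3]
finger_gap: 0.0853
grasp_force: 0.0
```

>>> {"fn": "play_rows", "kwargs": {"increments": [0, 0, -0.02, 0, 0, 0, 0, 0, -0.02, 0, 0, 0, 0, 0, -0.02, 0, 0, 0, 0, 0, -0.02, 0, 0, 0, 0, 0, -0.02, 0, 0, 0, 0, 0, -0.02, 0, 0, 0, 0, 0, -0.02, 0, 0, 0, 0, 0, -0.02, 0, 0, 0, 0, 0, -0.02, 0, 0, 0, 0, 0, -0.02, 0, 0, 0, 0, 0, 0, 0, 0, 0, 0, 0, 0, 0, 0, 0]}}

```text
clock: 11.93
position: [0.6211, -0.2404, 0.2719]
ee_rot: [0.707, 0.707, 0.0, 0.001]
wrist_force: [-1.1, 0.7, 0.3]
finger_gap: 0.0853
grasp_force: 0.0
```

```bash
python3 - <<'E'
from h import *
a=cv2.resize(bot.get_image("side")[240:450,370:560,::-1],None,fx=2,fy=2,interpolation=2)
b=cv2.resize(bot.get_image("top")[120:300,400:600,::-1],(400,420))
cv2.imwrite("pics/rel.png",np.hstack([a,b]))
E
```

```text
(no output)
```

View pics/rel.png

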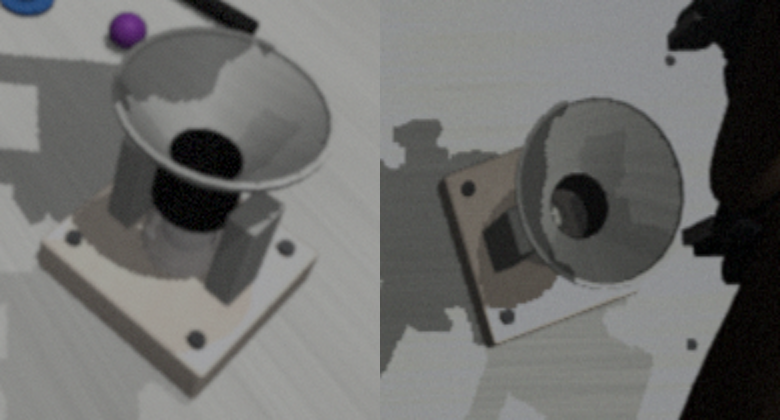

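The funnel is empty, with something round and grey in the bore at (568,213) and in the well at (175,250). I'll compare before and after close up to check it reached the bottom.

```bash
python3 - <<'E'
from h import *
S=bot.get_image("side")[:,:,::-1];Tm=bot.get_image("top")[:,:,::-1]
s0=cv2.imread("pics/side0.png");t0=cv2.imread("pics/top0.png")
f=lambda i,r,c,n:cv2.resize(cv2.convertScaleAbs(i[r:r+n,c:c+n],alpha=1.5),(300,300),interpolation=cv2.INTER_CUBIC)
cv2.imwrite("pics/cmp.png",np.vstack([np.hstack([f(s0,320,425,75),f(S,320,425,75)]),np.hstack([f(t0,185,475,45),f(Tm,185,475,45)])]))
# expected pixels of the ball resting at the well floor / in duct
from scipy.spatial.transform import Rotation as T
for z in(.045,.09):
  for cam in("side","top"):
    c=bot.calibration(cam);p=T.from_quat(c["attitude"]).as_matrix().T@(np.array([.621,-.24,z])-c["origin"]);p=c["intrinsics"]@p;print(z,cam,(p[:2]/p[2]).round(1))
for r in bot.search_frame("side","steel_ball")+bot.search_frame("top","steel_ball"):print(round(r["conf"],2),np.round(r["extent"]))
E
```

```text
0.045 side [460.1 356.7]
0.045 top [485.7 220.1]
0.09 side [467.2 333.3]
0.09 top [495.5 214.4]
0.87 [423. 247. 444. 267.]
0.71 [341. 254. 364. 276.]
0.65 [321. 216. 340. 234.]
0.59 [364. 194. 379. 210.]
0.81 [328. 236. 350. 252.]
0.71 [261. 229. 281. 252.]
0.65 [348. 158. 368. 176.]
0.6 [487. 207. 491. 217.]
0.54 [243. 172. 264. 197.]
```

View pics/cmp.png

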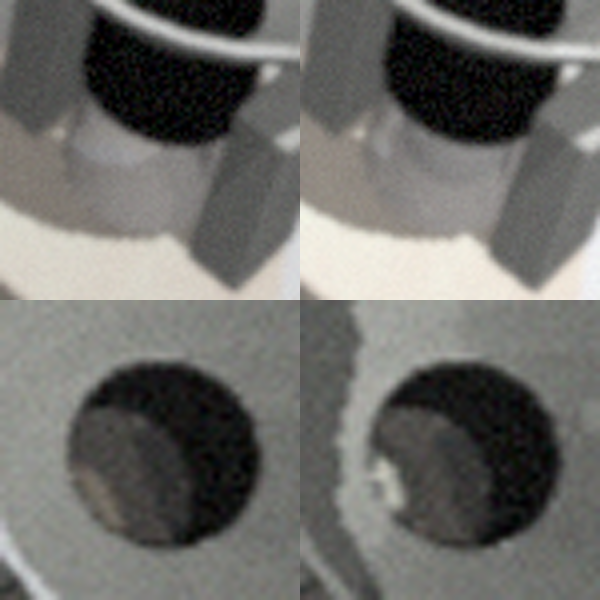

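After the release a bright speck shows in the bore at (385,485), where the edge of a ball on the well floor should appear. The bore itself is clear. The arm's shadow still blurs the side view, so I'll move the arm aside and compare under the starting light.

>>> {"fn": "play_rows", "kwargs": {"increments": [-0.05, -0.048, 0, 0, 0, 0, -0.05, -0.048, 0, 0, 0, 0, -0.05, -0.048, 0, 0, 0, 0, -0.05, -0.048, 0, 0, 0, 0, -0.05, -0.048, 0, 0, 0, 0, -0.05, -0.048, 0, 0, 0, 0, -0.05, -0.048, 0, 0, 0, 0, -0.05, -0.048, 0, 0, 0, 0, -0.05, -0.048, 0, 0, 0, 0, -0.05, -0.048, 0, 0, 0, 0, -0.05, -0.048, 0, 0, 0, 0, -0.05, -0.048, 0, 0, 0, 0]}}

```text
clock: 13.23
position: [0.3311, -0.5409, 0.2705]
ee_rot: [0.707, 0.707, 0.0, -0.0]
wrist_force: [0.4, -0.4, -1.6]
finger_gap: 0.0852
grasp_force: 0.0
```

>>> {"fn": "play_rows", "kwargs": {"increments": [-0.05, -0.048, 0, 0, 0, 0, -0.05, -0.048, 0, 0, 0, 0, -0.05, -0.048, 0, 0, 0, 0, -0.02, -0.02, 0, 0, 0, 0, 0, 0, 0, 0, 0, 0, 0, 0, 0, 0, 0, 0]}}

```text
clock: 13.73
position: [0.2502, -0.6248, 0.2701]
ee_rot: [0.708, 0.706, 0.001, -0.0]
wrist_force: [-0.1, 0.4, -0.4]
finger_gap: 0.0857
grasp_force: 0.0
```

```bash
python3 - <<'E'
from h import *
S=np.mean([bot.get_image("side") for _ in range(4)],0)[:,:,::-1].astype(np.uint8);Tm=bot.get_image("top")[:,:,::-1]
s0=cv2.imread("pics/side0.png");t0=cv2.imread("pics/top0.png")
f=lambda i,r,c,n:cv2.resize(cv2.convertScaleAbs(i[r:r+n,c:c+n],alpha=1.5),(260,260),interpolation=cv2.INTER_CUBIC)
D=cv2.convertScaleAbs(cv2.absdiff(S,s0),alpha=4);E=cv2.convertScaleAbs(cv2.absdiff(Tm,t0),alpha=3)
cv2.imwrite("pics/cmp2.png",np.vstack([np.hstack([f(s0,320,425,75),f(S,320,425,75),f(D,320,425,75)]),np.hstack([f(t0,185,475,45),f(Tm,185,475,45),f(E,185,475,45)])]))
s=bot.read_state();print(s["clock"],s["position"])
E
```

```text
13.9833 [ 0.25183914 -0.62392182  0.27101488]
```

View pics/cmp2.png

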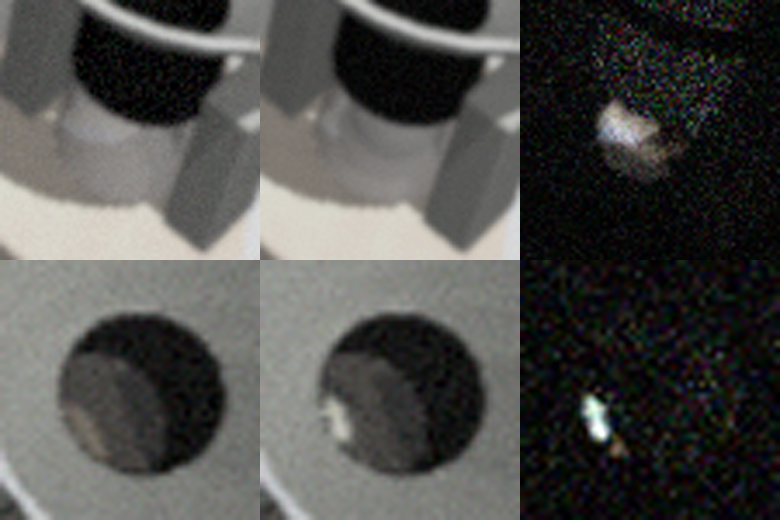

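The difference image shows a disc in the clear well, with its left edge at local x≈78 and bottom at y≈180. A ball resting on the well floor should give about 73 and 176, so the check passed.

```bash
python3 -c "
from rig import bot
print(bot.finish_job())"
```

```text
the job is handed in; nothing more can be done
None
```

The steel ball went through the funnel and duct and lies at the bottom of the clear catch well (before/after pictures agree), the brass ball and black knob were not touched, and I handed the job in at about 14 s.

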